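# Hang the control box's lift-off door back in its hinge

## Robot

A 6-joint arm with a two-finger parallel gripper is mounted at the origin on the work surface. World frame = base frame: x ahead of the robot, y to its left, z up, the work surface at z = 0. Lengths are in m, angles in rad, forces in N, time in s.
With the tool pointing down it reaches from about 0.275 to 0.725 m from the base axis. Payload 15.9 kg.
Tool frame: the origin (TCP) lies on the centre line of the jaws, within the pads' length; the fingertips stand bot.tcp_to_tips ahead of it and the grasp point (between the pads) lies 11 mm behind it (bot.tcp_to_tips is the distance from the TCP to the fingertips, in m); x points along the fingers, y is the direction in which the jaws open and shut, and the axes are right-handed (so a half turn about x gives the same grasp; the last joint's range is limited). The gripper opens to 85 mm and grips with 20 to 120 N. Pads are 22 mm wide; open, the fingers measure 114 mm over their backs; the gripper's body (76 mm by 85 mm) begins 54 mm behind the grasp point. The pads swing forward as they close: fully open they stand 13 mm farther back than shut.
Start: joints at [-1.244, 0.213, -0.034, 1.323, 0, 1.571], TCP at [0.161, -0.474, 0.239] pointing down, gripper open.
Joint ranges: [-2.98, 2.98], [-0.74, 1.72], [-1.14, 1.35], [-2.1, 2.04], [-1.57, 1.44], [-3.14, 3.14]. Speed limits (rad/s): [1.89, 1.89, 2.39, 2.57, 3.14, 3.14].

## Interface

Orientations are given as a unit quaternion [w, x, y, z].
In Python, from bench import bot gives the robot as it stands. Calls block until the motion is done:
- bot.reach(position, orientation): joint-space move of the TCP to a pose.
- bot.move_straight(position, max_speed=0.15, attitude=None): straight line of the TCP; attitude=None keeps the orientation; max_speed is the mean speed in m/s.
- bot.goto_joints(angles): joint-space move.
- bot.command_gripper(opening, squeeze=None): finger opening in m; squeeze is the grip in N (None keeps the last); returns when the fingers have stopped.
- bot.sleep(seconds).
- bot.ik(position, orientation): joint angles nearest the present ones, or None.
- bot.get_obs(): the state.
- bot.camera(name): name is "side" or "top"; returns (picture, depth): 480x640x3 uint8, red, green, blue; 480x640 float32, m along the optical axis (not along the pixel's ray), 0 where there is no reading.
- bot.calibration(name): a dict with "mtx" (3x3 intrinsics, pixels), "camera_from_world" (4x4, takes a point from world to camera coordinates). Camera axes: x right, y down, z forward; pixel columns grow to the right and rows downward; lengths in m; the calibration is good to about 2 mm. A picture is of the moment at which its call begins. calibration takes no time and is no camera call.
A pose or a line that the arm cannot do raises bot.PlanningError and nothing moves.
- bot.finish_job(): hands the job in, once; it reports no verdict.
The state is a dict: "clock": time; "joint_pos": joint angles; "qvel": joint speeds; "effort": joint torques, N m; "eef_pos": TCP position; "eef_rot": TCP orientation; "contact_force": force on the tool from outside, world axes, zero at the start; "torque": the same for the moment, N m; "gripper_width": finger opening in m.
Only numpy, scipy, OpenCV 4.12 (cv2) and the standard library are available. Lean on these libraries where they do the work, as an engineer would, in place of code of your own. Each camera call takes 0.05 s, during which the arm holds its last target.

## Task

The wiring is done, so close up the white control box: take the orange door off its parking stand by pinching its two black pulls together, which draws the sprung hinge pins in, and lift it straight out. Lower it fully home into the empty door frame of the white control box and let go, so that both pins spring out again under their keepers. Leave the grey door hanging on its own stand.

Things in the scene. Friction and masses are not known exactly. Their poses are not given: they have to be found in the camera images.
- orange_door_grip (a point): Midway between the two black pulls on top of the upright orange door (0.3 kg, 180 wide, 10 thick), 122 mm above its lower edge. z up, y along its width = pinch line, x normal to it; front and back alike. Pulls: upright blocks 10 (y) x 20 (x) mm, from the hinge barrel's top (89 mm above the lower edge) up to 141 mm. The door hangs in a grey stand with a frame like the box's (see box_seat).
- box_seat (a point): Where the grip point lies when the door is home in the white box (fixed, 99 mm high, on the frame's -x side): 132 mm above the table. z up, y along the door's width. Two channel posts, 192 mm apart inside, 22 mm wide in x, flared about 10 mm at their tops (135 mm high), sill at 10 mm: raise the door 130 mm to clear them. Let go within 6 mm of the sill, or the pins catch on the keepers.
- grey_door_grip (a point): The same point on the grey slotted door: a bystander of the same shape and size, with the same axes, hanging in a grey stand of its own. To be left where it is.
- orange_door_pin_a (a joint): Sprung 8 mm hinge pin on a pull of the orange door; both move alike, geared. 0 m: pins out, 16 mm beyond the door's side edges, held down by the frame's keepers, pulls 62 mm over their outer faces. 0.016 m: pinched fully, pins flush with the edges, pulls 30 mm over all. Springs 3 to 6 N each: a grip of 20 to 60 N closes them and carries the door. Springs back to 0 when let go.
There are look-alikes about, which are no part of the job. What is meant by the part that bears orange_door_grip is not green, and is the larger of those in its own colour.

How it is judged:
On the way:
1. the orange door has been lifted clear of its stand, pins drawn in (height (world z) of orange_door_grip above 0.25 m and value of joint orange_door_pin_a above 0.01 m), for 0.2 s.
At the end, for the whole second after the job is handed in: The orange door stands in the white control box's frame: grip point within 20 mm sideways and 10 mm in height of the seat, upright within 15 degrees and square to the frame within 10 degrees, both pins sprung out to within 5 mm (horizontal distance between orange_door_grip and box_seat below 0.02 m and z of orange_door_grip in the frame of box_seat between -0.01 and 0.01 m and angle between the y axis of orange_door_grip and the y axis of box_seat, either way round below 0.175 rad and angle between orange_door_grip's own z axis and vertical below 0.26 rad and value of joint orange_door_pin_a below 0.005 m); the robot touches nothing.
It fails at once if the grey door is shifted by more than 20 mm (distance of grey_door_grip from where it was at the start of the episode above 0.02 m).
It also fails if it takes over 46 s, if anything falls off the work surface, if the arm or the gripper's body presses on something with over 40 N, if the wrist force passes 120 N, or if a joint passes its speed limit or range.

## Working session

There is one attempt and no reset: what is moved stays moved. The work goes in short steps, each a Python script; the robot and the scene stay as the last script left them, time stands still between calls to the robot, and variables do not carry over. Pictures are saved under pics/ and viewed, and the job is handed in when it is done.

```bash
mkdir -p pics; ls
python3 - <<'E'
from bench import bot
import cv2,numpy as np
for n in("side","top"):
    p,d=bot.camera(n); cv2.imwrite(f"pics/{n}0.png",p[:,:,::-1]); np.savez(f"pics/{n}0.npz",p=p,d=d)
    c=bot.calibration(n); print(n,np.round(c["mtx"],1).tolist(),np.round(c["camera_from_world"],3).tolist(), (d>0).mean())
o=bot.get_obs(); print({k:np.round(v,3).tolist() for k,v in o.items()}, bot.tcp_to_tips)
E
```

```text
pics
side [[604.1, 0.0, 315.4], [0.0, 604.1, 234.4], [0.0, 0.0, 1.0]] [[-0.975, -0.223, 0.017, 0.487], [-0.169, 0.687, -0.707, 0.169], [0.146, -0.692, -0.707, 1.099], [0.0, 0.0, 0.0, 1.0]] 0.9959114583333334
top [[555.2, 0.0, 315.1], [0.0, 555.2, 240.9], [0.0, 0.0, 1.0]] [[-0.004, -1.0, -0.011, 0.022], [-0.999, 0.005, -0.036, 0.505], [0.036, 0.011, -0.999, 1.045], [0.0, 0.0, 0.0, 1.0]] 0.9958854166666666
{'clock': 0.1, 'joint_pos': [-1.244, 0.213, -0.035, 1.324, -0.0, 1.571], 'qvel': [0.001, 0.001, 0.001, 0.0, -0.001, 0.0], 'effort': [0.001, -68.725, 48.78, 0.012, 0.0, -0.0], 'eef_pos': [0.16, -0.473, 0.239], 'eef_rot': [-0.115, -0.698, -0.115, 0.698], 'contact_force': [0.965, -0.72, 0.242], 'torque': [0.029, 0.026, -0.017], 'gripper_width': 0.085} 0.008
```

View pics/side0.png

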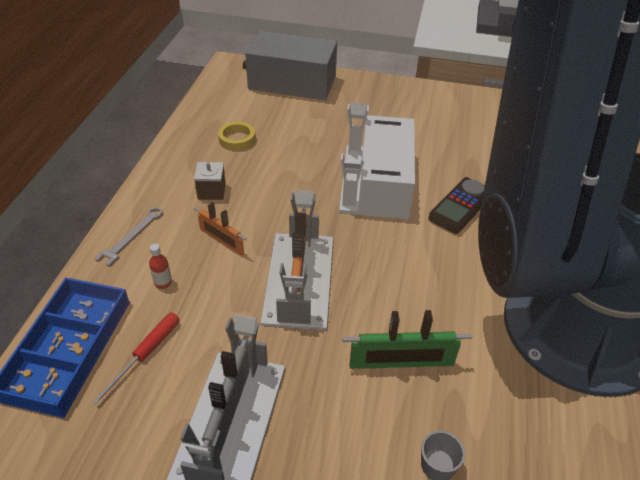

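View pics/top0.png

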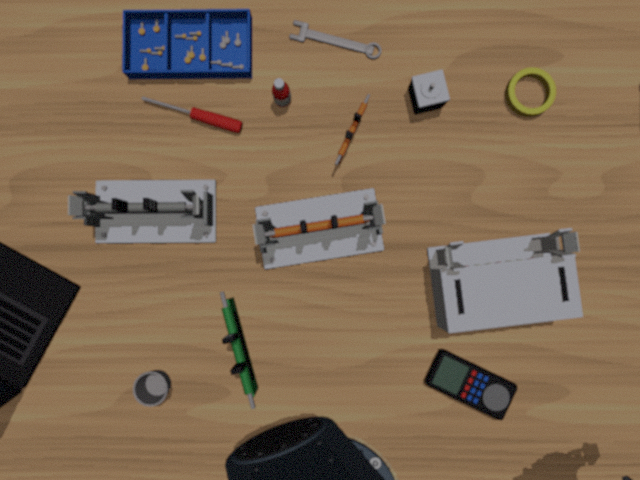

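The side view shows the orange door on its stand around (300,250), with the grey door at (225,390) and the box at (385,165). In the top view, the orange door's pulls are near (305,227) and (335,222), and the box frame posts are near (447,257) and (563,243). The small orange door lying loose near (350,137) and the green one near (240,350) are look-alikes. Next I'll measure these points.

```bash
cat > h.py <<'E'
import numpy as np,cv2
from bench import bot
def world(name,d):
    c=bot.calibration(name);K=c["mtx"];T=np.linalg.inv(c["camera_from_world"])
    v,u=np.mgrid[0:480,0:640]
    P=np.stack([(u-K[0,2])/K[0,0]*d,(v-K[1,2])/K[1,1]*d,d],-1)
    return P@T[:3,:3].T+T[:3,3]
def ray(name,uv,z):
    c=bot.calibration(name);K=c["mtx"];T=np.linalg.inv(c["camera_from_world"])
    r=T[:3,:3]@np.linalg.solve(K,[uv[0],uv[1],1.]);o=T[:3,3]
    return o+r*(z-o[2])/r[2]
E
python3 - <<'E'
from h import *
f=np.load("pics/top0.npz");p,d=f["p"],f["d"];W=world("top",d)
tb=W[150:170,560:620].reshape(-1,3);print("table z",np.median(tb[:,2]),tb[:,2].std())
def blobs(m,tag,amin=15):
    n,l,s,c=cv2.connectedComponentsWithStats(m.astype(np.uint8))
    for i in range(1,n):
        if s[i,4]>=amin:
            w=np.median(W[l==i],0);print(tag,s[i],c[i].round(1),"med",w.round(4))
z=W[...,2]
m=(z>0.135)&(z<0.165);roi=np.zeros_like(m);roi[180:280,60:400]=1
blobs(m&roi,"pulls")
m=(z>0.12)&(z<0.15);roi[:]=0;roi[220:340,420:600]=1
blobs(m&roi,"posts")
roi[:]=0;roi[180:280,240:400]=1
blobs(m&roi,"standposts")
m=(z>0.085)&(z<0.107);roi[:]=0;roi[220:340,420:600]=1
blobs(m&roi,"box")
# door barrel orange
hsv=cv2.cvtColor(p,cv2.COLOR_RGB2HSV)
m=(hsv[...,0]<18)&(hsv[...,1]>180);roi[:]=0;roi[200:250,250:380]=1
blobs(m&roi&(z>.08),"orange")
a=cv2.resize(p[170:280,240:400],None,fx=4.5,fy=4.5,interpolation=2)
b=cv2.resize(p[220:340,420:600],None,fx=4,fy=4,interpolation=2)
cv2.imwrite("pics/ca.png",a[:,:,::-1]);cv2.imwrite("pics/cb.png",b[:,:,::-1])
q=np.load("pics/side0.npz")["p"]
cv2.imwrite("pics/cc.png",cv2.resize(q[180:330,250:350],None,fx=4,fy=4,interpolation=2)[:,:,::-1])
cv2.imwrite("pics/cd.png",cv2.resize(q[90:230,320:430],None,fx=4,fy=4,interpolation=2)[:,:,::-1])
E
```

```text
table z 0.0007746719886950748 0.061233761560769574
pulls [ 73 190  14   3  23] [ 79.  191.3] med [0.5844 0.4158 0.136 ]
pulls [112 197  10  13 110] [116.  203.3] med [0.5637 0.3473 0.1497]
pulls [143 197   9  13 110] [147. 203.] med [0.5637 0.2962 0.1499]
pulls [368 200  10   4  18] [372.4 201.5] med [ 0.5662 -0.0779  0.136 ]
pulls [331 214   8  13  81] [334.5 220.4] med [ 0.5336 -0.0145  0.1512]
pulls [ 73 216  12   3  17] [ 78.2 216.8] med [0.5423 0.4184 0.1361]
pulls [257 217  13   5  27] [263.1 219.1] med [0.5372 0.1054 0.1363]
pulls [300 219   8  13  79] [303.3 225.4] med [0.5258 0.038  0.1514]
posts [555 228  25  30 324] [570.4 241.7] med [ 0.498  -0.4119  0.1302]
posts [448 241  16   5  54] [455.6 243. ] med [ 0.4956 -0.2164  0.1343]
posts [446 247  21  24 149] [452.9 260.9] med [ 0.4622 -0.2096  0.1327]
standposts [364 200  22  30 255] [376.8 213.5] med [ 0.5471 -0.0882  0.1321]
standposts [257 217  14   6  62] [263.8 219.9] med [0.5356 0.1043 0.134 ]
standposts [253 224  22  24 192] [260.1 236. ] med [0.5082 0.1135 0.1318]
box [ 439  233  145  100 8735] [511.2 292.2] med [ 0.4114 -0.3194  0.0997]
box [454 262   8   3  18] [456.9 263. ] med [ 0.462  -0.2268  0.1   ]
orange [307 221  26  11  87] [321.4 226.4] med [0.5256 0.0049 0.0982]
orange [339 220  25   7  62] [350.5 222.8] med [ 0.5326 -0.0437  0.0972]
orange [276 230  25   7  65] [287.9 232.8] med [0.5156 0.0644 0.0971]
```

View pics/ca.png

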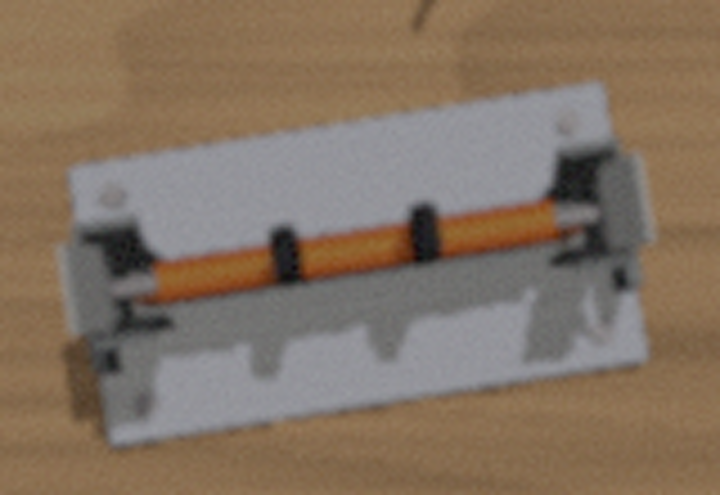

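View pics/cb.png

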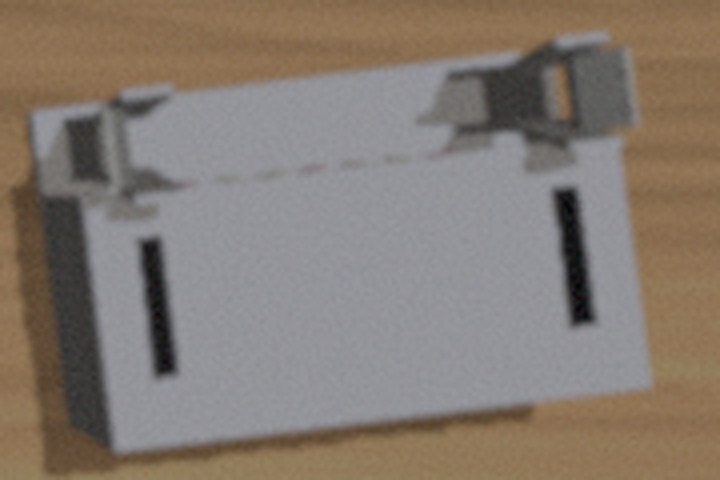

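View pics/cd.png

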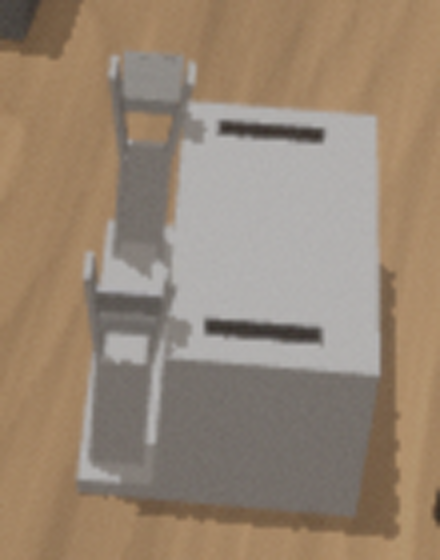

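Run:
```python
from h import *
Ws={};
for n in("top","side"):
    f=np.load(f"pics/{n}0.npz");Ws[n]=world(n,f["d"])
def rect(P,tag):
    r=cv2.minAreaRect((P[:,:2]*1000).astype(np.float32));print(tag,len(P),np.round(r[0],1),np.round(r[1],1),round(r[2],2))
def sel(W,c,rad,z0,z1):
    P=W.reshape(-1,3);return P[(np.hypot(P[:,0]-c[0],P[:,1]-c[1])<rad)&(P[:,2]>z0)&(P[:,2]<z1)]
for n,W in Ws.items():
    P=sel(W,(.41,-.32),.16,.096,.103)
    # limit to main blob
    rect(P,n+" boxtop")
    x,y=P[:,0],P[:,1]
    for nm,c in(("box",(.478,-.31)),("stand",(.53,.0118))):
        th=0.147;R=np.array([[np.cos(th),np.sin(th)],[-np.sin(th),np.cos(th)]])
        Q=sel(W,c,.15,.131,.139); 
        L=(Q[:,:2]-c)@R.T*1000
        for s in(1,-1):
            k=(L[:,1]*s>70);q=L[k]
            if len(q): print(n,nm,s,len(q),"x",np.percentile(q[:,0],[0,3,50,97,100]).round(1),"y",np.percentile(q[:,1],[0,3,50,97,100]).round(1))
    for nm,z0,z1 in(("standbase",.004,.014),):
        P=sel(W,(.525,.0118),.14,z0,z1);rect(P,n+nm)
    P=sel(W,(.53,.0118),.05,.148,.156)
    for s in(0,1):
        q=P[(P[:,1]>.0118)==s];print(n,"pull",len(q),q.mean(0).round(4),q.min(0).round(4),q.max(0).round(4))
```

```text
top boxtop 8100 [ 430.  -317.3] [148.3 233.5] 6.76
top box 1 122 x [-13.7 -13.1  11.5  33.8  34.2] y [ 77.6  79.9  97.  108.4 108.6]
top box -1 153 x [-19.3 -18.4   2.6  28.1  28.7] y [-112.2 -111.4 -105.   -81.6  -79.7]
top stand 1 144 x [-25.  -24.4  -0.3  22.4  23.1] y [ 79.6  81.4 100.3 109.8 110.2]
top stand -1 139 x [-23.6 -23.1  -0.5  23.8  24.1] y [-110.3 -109.5  -99.4  -81.1  -79.8]
topstandbase 5852 [523.2  13.3] [273.  272.9] 0.01
top pull 71 [ 0.5336 -0.0137  0.1516] [ 0.5239 -0.0196  0.1487] [ 0.5436 -0.0081  0.155 ]
top pull 73 [0.5254 0.0376 0.1514] [0.5158 0.0315 0.1481] [0.5357 0.043  0.155 ]
side boxtop 3121 [ 429.3 -316.5] [148.5 237.6] 5.99
side box 1 58 x [-13.6 -13.5   9.2  33.1  33.6] y [ 77.   79.2  99.9 109.4 110. ]
side box -1 55 x [-19.  -18.8   3.9  28.1  28.3] y [-114.6 -112.4 -103.4  -80.   -76.8]
side stand 1 99 x [-25.2 -24.6  -0.1  22.1  22.7] y [ 80.3  80.6 100.7 110.1 110.6]
side stand -1 83 x [-23.9 -23.4   3.6  23.5  23.8] y [-112.7 -110.2 -101.   -79.4  -78.3]
sidestandbase 3847 [532.7   9.7] [268.  248.2] 57.26
side pull 45 [ 0.5325 -0.0128  0.1503] [ 0.5234 -0.0197  0.148 ] [ 0.5423 -0.005   0.1531]
side pull 50 [0.5246 0.0386 0.1502] [0.5159 0.0328 0.1481] [0.5345 0.045  0.1529]
```

Both cameras agree:
- **Orange door grip:** about (0.529, 0.012), yaw 0.153. The pull tops are at z = 0.151, as expected.
- **Box seat:** about (0.4855, -0.3105), yaw 0.1186. The post rims are symmetric and 0.135 high, and the box top edge gives the same yaw.

Next is the approach and pinch.

```bash
cat >> h.py <<'E'
from scipy.spatial.transform import Rotation as Rn
DOOR=np.array([.529,.0122]);DY=.153
SEAT=np.array([.4855,-.3105]);SY=.1186
def quat(yaw,s=1):
    X=np.array([0,0,-1.]);Y=s*np.array([-np.sin(yaw),np.cos(yaw),0]);Z=np.cross(X,Y)
    q=Rn.from_matrix(np.stack([X,Y,Z],1)).as_quat();return q[[3,0,1,2]]
def st(t=""):
    o=bot.get_obs();print(t,"t",round(o["clock"],2),"p",np.round(o["eef_pos"],4),"F",np.round(o["contact_force"],1),"M",np.round(o["torque"],2),"w",round(o["gripper_width"],4));return o
E
python3 - <<'E'
from h import *
for s in(1,-1):
    for (c,y) in((DOOR,DY),(SEAT,SY)):
        for z in(.121,.29): 
            j=bot.ik([*c,z],quat(y,s));print(s,z,None if j is None else np.round(j,2))
E
```

```text
1 0.121 [ 0.02  0.32 -0.19  1.06  0.   -0.13]
1 0.29 [ 0.02  0.27  0.17  1.47  0.   -0.13]
1 0.121 [-0.57  0.42 -0.06  1.1   0.   -0.69]
1 0.29 [-0.57  0.38  0.32  1.51  0.   -0.69]
-1 0.121 [ 0.02  0.32 -0.19  1.06  0.    3.01]
-1 0.29 [0.02 0.27 0.17 1.47 0.   3.01]
-1 0.121 [-0.57  0.42 -0.06  1.1   0.    2.45]
-1 0.29 [-0.57  0.38  0.32  1.51  0.    2.45]
```

Run:
```python
from h import *
bot.reach([*DOOR,.22],quat(DY));st("above")
bot.move_straight([*DOOR,.121],max_speed=.08);st("down")
for n in("side","top"):
    p,d=bot.camera(n);cv2.imwrite(f"pics/{n}1.png",p[:,:,::-1])
q=bot.camera("side")[0];cv2.imwrite("pics/s1c.png",cv2.resize(q[130:330,220:400],None,fx=3,fy=3)[:,:,::-1])
```

```text
above t 2.28 p [0.529  0.0115 0.22  ] F [ 1.  -0.5 -0.8] M [0.03 0.01 0.01] w 0.0858
down t 3.67 p [0.5293 0.0122 0.1215] F [ 0.5 -0.2  0.7] M [-0.03 -0.01  0.08] w 0.0855
```

View pics/s1c.png

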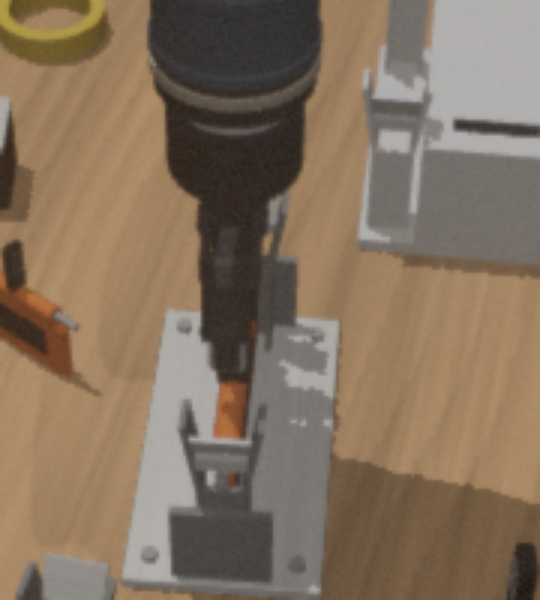

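The gripper sits astride the pulls with its finger at about (230,350) in the crop, directly above the orange barrel, and no contact force shows. I'll pinch and lift a little first.

Run:
```python
from h import *
bot.command_gripper(.025,squeeze=45);st("pinch")
bot.sleep(.2);o=st("settled")
if o["gripper_width"]<.036 and o["gripper_width"]>.027:
    bot.move_straight([*DOOR,.145],max_speed=.05);st("lift24")
q=bot.camera("side")[0];cv2.imwrite("pics/s2c.png",cv2.resize(q[130:330,220:400],None,fx=3,fy=3)[:,:,::-1])
```

```text
pinch t 4.41 p [0.5297 0.0121 0.1222] F [-2.7 -0.9 16.4] M [-0.14  0.65  0.06] w 0.0261
settled t 4.61 p [0.5297 0.0121 0.1222] F [-1.9 -0.6 14.8] M [-0.14  0.68  0.04] w 0.0263
```

View pics/s2c.png

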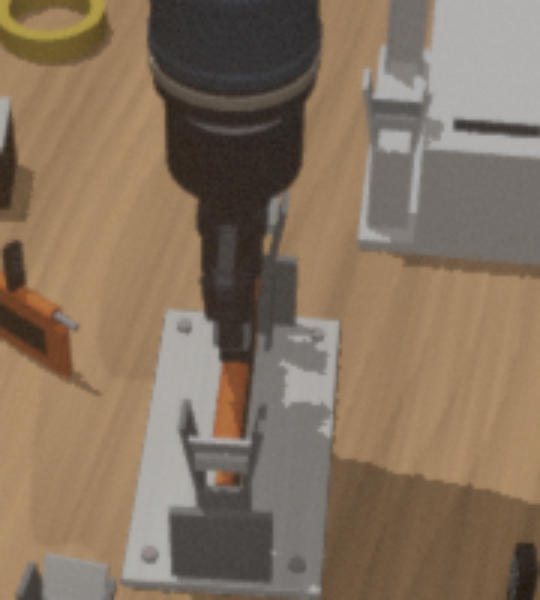

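The fingers stopped at 26 mm where I expected 30, but the command was 25 mm, so this could just be pad compliance. The upward reaction of about 15 N fits the pads swinging the door down onto its sill. Commanding a smaller opening will show whether the pulls are what stopped them.

Run:
```python
from h import *
bot.command_gripper(.01,squeeze=45);o=st("pinch")
if o["gripper_width"]>.02:
    bot.move_straight([*DOOR,.145],max_speed=.05);st("lift24")
q=bot.camera("side")[0];cv2.imwrite("pics/s3c.png",cv2.resize(q[130:330,220:400],None,fx=3,fy=3)[:,:,::-1])
```

```text
pinch t 4.88 p [0.5297 0.0122 0.1221] F [-2.3 -0.7 15.9] M [-0.14  0.62  0.03] w 0.0265
lift24 t 5.51 p [0.529  0.0122 0.1449] F [-0.7 -0.9 -3.5] M [-0.02 -0.01 -0.01] w 0.0265
```

View pics/s3c.png

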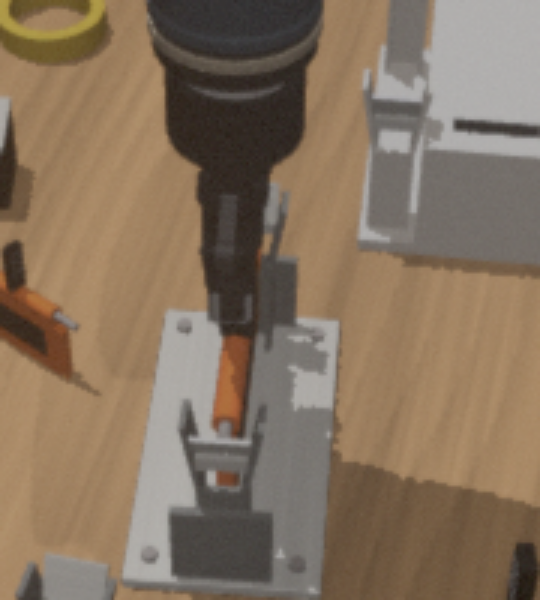

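The fingers still stop at 26.5 mm, so they are on the pulls. After the lift the wrist carries about 3 N, which is the door's weight. I'll lift it clear, carry it over the box and look.

Run:
```python
from h import *
bot.move_straight([*DOOR,.29],max_speed=.12);bot.sleep(.3);st("lifted")
p,d=bot.camera("side");cv2.imwrite("pics/s4.png",p[:,:,::-1])
bot.move_straight([*SEAT,.29],max_speed=.15,attitude=quat(SY));bot.sleep(.2);st("over box")
for n in("side","top"):
    p,d=bot.camera(n);cv2.imwrite(f"pics/{n}5.png",p[:,:,::-1]);np.savez(f"pics/{n}5.npz",p=p,d=d)
    W=world(n,d);hsv=cv2.cvtColor(p,cv2.COLOR_RGB2HSV)
    m=(hsv[...,0]<16)&(hsv[...,1]>170)&(W[...,2]>.15)&(W[...,2]<.3)
    k,l,s,c=cv2.connectedComponentsWithStats(m.astype(np.uint8))
    P=W[m]; 
    if len(P)>20:
        R=quat(SY);L=(P[:,:2]-SEAT);a=np.array([-np.sin(SY),np.cos(SY)]);b=np.array([np.cos(SY),np.sin(SY)])
        print(n,len(P),"along",np.percentile(L@a,[0,2,50,98,100]).round(4),"norm",np.percentile(L@b,[2,50,98]).round(4),"z",np.percentile(P[:,2],[0,2,50,98,100]).round(4))
        A=np.stack([L@a,P[:,2],np.ones(len(P))],1)
        print("norm ~ along,z:",np.linalg.lstsq(A,L@b,rcond=None)[0].round(3))
```

```text
lifted t 7.22 p [0.5289 0.0122 0.2898] F [ 0.8 -0.4 -3. ] M [-0.02 -0.02 -0.05] w 0.0264
over box t 9.78 p [ 0.4856 -0.3103  0.2901] F [ 0.2  0.4 -3.4] M [-0.02 -0.03  0.  ] w 0.0265
side 25 along [0.0183 0.019  0.05   0.3116 0.5277] norm [-0.1526  0.0007  0.0057] z [0.2186 0.2398 0.2651 0.2678 0.2683]
norm ~ along,z: [-0.201  4.028 -1.059]
top 297 along [0.0247 0.0267 0.0536 0.0907 0.6438] norm [-0.0062 -0.0009  0.0055] z [0.1522 0.2032 0.2657 0.2693 0.271 ]
norm ~ along,z: [ 0.246  0.121 -0.045]
```

View pics/s4.png

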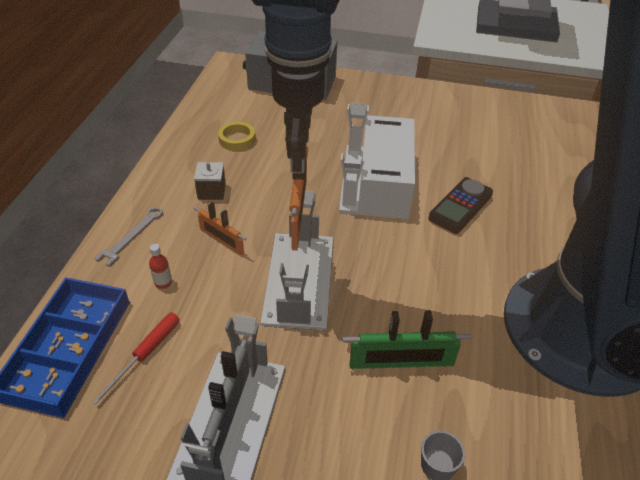

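View pics/side5.png

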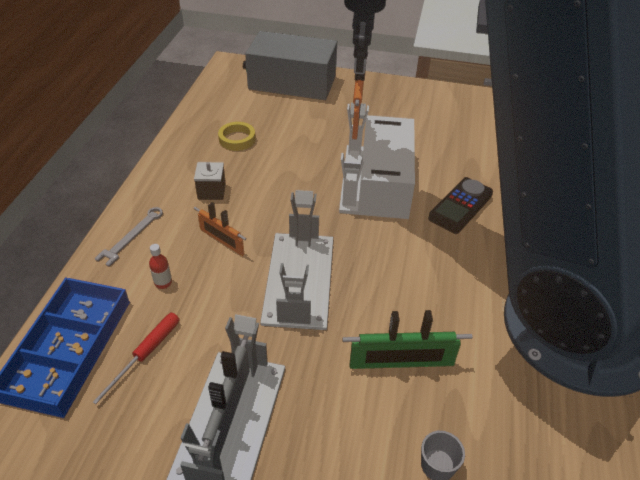

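View pics/top5.png

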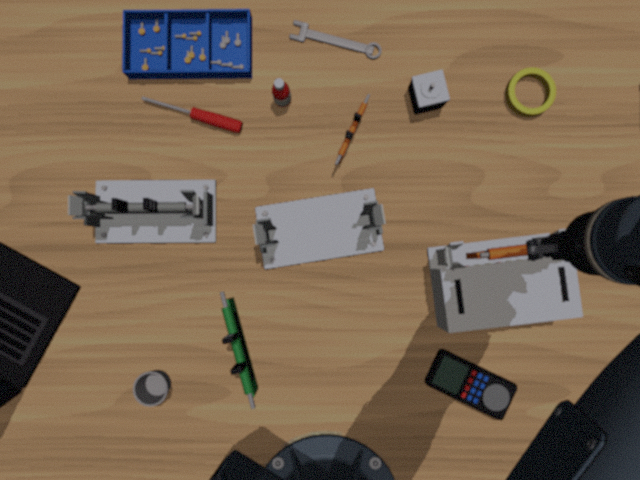

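The door hangs straight over the frame: its near edge lies at +0.0907 along the width (expected 0.090), 1 mm off the normal, with the barrel top at z = 0.268. The stand at (300,280) in the side view is now empty and the grey door hasn't moved. I'll lower the door in stages and check the force at each one.

Run:
```python
from h import *
ok=True
for z in(.245,.225,.2,.175,.15,.135,.1235):
    bot.move_straight([*SEAT,z],max_speed=.06);o=st(z)
    f=o["contact_force"]
    if abs(f[0])>15 or abs(f[1])>15 or f[2]>10: ok=False;print("stop");break
for n in("side","top"):
    p,d=bot.camera(n);cv2.imwrite(f"pics/{n}6.png",p[:,:,::-1]);np.savez(f"pics/{n}6.npz",p=p,d=d)
q=cv2.imread("pics/side6.png");cv2.imwrite("pics/s6c.png",cv2.resize(q[60:230,300:440],None,fx=3.5,fy=3.5))
```

```text
0.245 t 10.78 p [ 0.4856 -0.3106  0.2454] F [-1.1 -0.6 -4. ] M [-0.04 -0.04 -0.  ] w 0.0261
0.225 t 11.27 p [ 0.4853 -0.3103  0.2247] F [-0.1 -0.5 -2.7] M [0.02 0.05 0.02] w 0.0266
0.2 t 11.83 p [ 0.4854 -0.3105  0.1999] F [-0.1  0.  -3. ] M [-0.04  0.01 -0.03] w 0.0266
0.175 t 12.4 p [ 0.4854 -0.3105  0.1749] F [-0.4  0.2 -2.9] M [-0.01 -0.01 -0.02] w 0.0267
0.15 t 12.97 p [ 0.4854 -0.3104  0.1499] F [ 0.2  0.4 -4.2] M [ 0.06 -0.02  0.03] w 0.0264
0.135 t 13.37 p [ 0.4852 -0.3103  0.1345] F [ 0.  -0.5 -2.8] M [-0.04 -0.04 -0.01] w 0.0264
0.1235 t 13.71 p [ 0.4853 -0.3104  0.1231] F [ 0.3  1.4 -3.1] M [0.   0.06 0.06] w 0.0265
```

View pics/s6c.png

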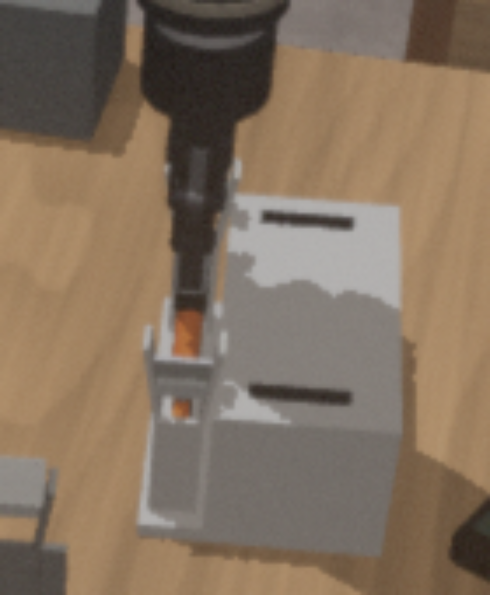

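The door is in the channels and contact-free, with orange showing at (185,330) and through the keeper window at (180,408). I'll creep down until the sill takes the load.

Run:
```python
from h import *
for z in(.122,.121,.120,.119,.118,.117):
    bot.move_straight([*SEAT,z],max_speed=.03);o=st(z)
    if o["contact_force"][2]>3: break
p,d=bot.camera("top");W=world("top",d);z=W[...,2]
hsv=cv2.cvtColor(p,cv2.COLOR_RGB2HSV)
m=(hsv[...,0]<16)&(hsv[...,1]>170);roi=np.zeros_like(m);roi[230:280,440:560]=1
P=W[m&roi];print(len(P),np.percentile(P[:,2],[5,50,90,98]).round(4))
```

```text
0.122 t 14.06 p [ 0.4857 -0.3106  0.1223] F [ 0.7 -0.3  1.5] M [ 0.03 -0.08 -0.02] w 0.0267
0.121 t 14.31 p [ 0.4859 -0.3107  0.1222] F [-3.   2.8 14. ] M [ 0.65  0.91 -0.04] w 0.0263
154 [0.0947 0.0986 0.2663 0.4297]
```

The sill took the load at TCP z ≈ 0.122 (+14 N), and the barrel top is at 0.0986, matching the home height of 0.099. The pads swing back as they open, which could lift the door, so I'll open in steps and follow down by the same amount.

Run:
```python
from h import *
zc=.121
for w in(.032,.038,.044,.050,.056,.061):
    bot.command_gripper(w);o=st(w)
    f=o["contact_force"][2]
    n=0
    while o["contact_force"][2]<2 and n<3 and zc>.1125:
        zc-=.001;bot.move_straight([*SEAT,zc],max_speed=.03);o=st(f"  z{zc:.3f}");n+=1
p,d=bot.camera("side");cv2.imwrite("pics/s7c.png",cv2.resize(p[60:230,300:440],None,fx=3.5,fy=3.5)[:,:,::-1])
```

```text
0.032 t 14.59 p [ 0.4857 -0.3106  0.1214] F [-0.6  1.2  6.3] M [ 0.28  0.24 -0.  ] w 0.0323
0.038 t 14.82 p [ 0.4854 -0.3104  0.1208] F [ 0.   0.7 -1.3] M [-0.    0.01 -0.01] w 0.0381
  z0.120 t 15.07 p [ 0.4857 -0.3105  0.1202] F [-0.3  1.   4.2] M [ 0.37 -0.05  0.04] w 0.0379
0.044 t 15.31 p [ 0.4852 -0.3104  0.1196] F [ 0.9  0.7 -3.4] M [ 0.01 -0.02 -0.04] w 0.0443
  z0.119 t 15.56 p [ 0.4855 -0.3105  0.119 ] F [-0.3  0.8 -0.5] M [ 0.32 -0.03  0.01] w 0.0442
  z0.118 t 15.81 p [ 0.4857 -0.3105  0.1182] F [-0.1  3.1  4. ] M [ 0.58 -0.07 -0.  ] w 0.0442
0.05 t 16.04 p [ 0.4853 -0.3105  0.1177] F [-0.1  0.1 -3.4] M [-0.06  0.06  0.01] w 0.0495
  z0.117 t 16.29 p [ 0.4855 -0.3105  0.117 ] F [-0.3  0.4 -1.2] M [ 0.03  0.01 -0.02] w 0.05
  z0.116 t 16.54 p [ 0.4857 -0.3105  0.1162] F [-0.3  1.6  2.6] M [ 0.31 -0.05  0.02] w 0.0499
0.056 t 16.77 p [ 0.4853 -0.3104  0.1156] F [-0.4  0.3 -2.2] M [-0.03  0.03  0.01] w 0.0558
  z0.115 t 17.02 p [ 0.4855 -0.3105  0.1149] F [-0.5 -0.1 -3.4] M [-0.04 -0.11 -0.02] w 0.056
  z0.114 t 17.27 p [ 0.4856 -0.3105  0.1142] F [-0.5  1.2  2.1] M [ 0.24 -0.08  0.02] w 0.0562
0.061 t 17.5 p [ 0.4853 -0.3105  0.1137] F [ 0.  0. -3.] M [ 0.07 -0.04 -0.02] w 0.0608
  z0.113 t 17.75 p [ 0.4855 -0.3105  0.1129] F [ 0.3  0.4 -2.8] M [-0.03 -0.04  0.02] w 0.0614
  z0.112 t 18.0 p [ 0.4856 -0.3105  0.1122] F [0.5 0.6 1.5] M [ 0.28 -0.04  0.03] w 0.0613
```

View pics/s7c.png

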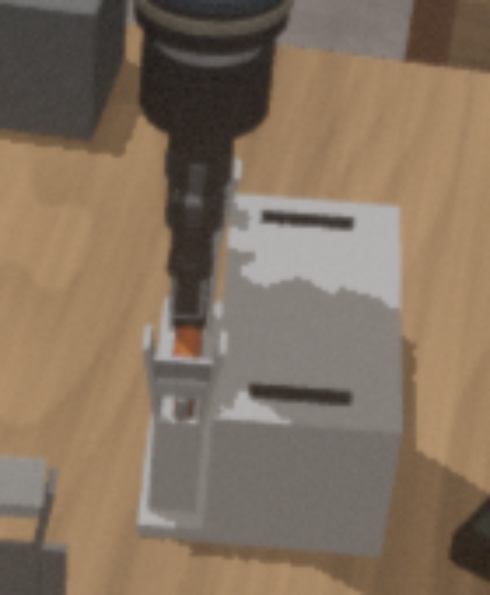

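The near pin's tip now shows in the keeper window at (183,408), so the pins have come out as the pulls spread. I'll open fully, withdraw straight up, move clear and check.

Run:
```python
from h import *
bot.command_gripper(.085);st("open")
bot.move_straight([*SEAT,.15],max_speed=.05);st("up")
bot.move_straight([*SEAT,.25],max_speed=.15);st("up2")
o=bot.get_obs();j=list(o["joint_pos"]);j[0]=-1.3;bot.goto_joints(j);bot.sleep(.3);st("clear")
for n in("side","top"):
    p,d=bot.camera(n);cv2.imwrite(f"pics/{n}8.png",p[:,:,::-1]);np.savez(f"pics/{n}8.npz",p=p,d=d)
    W=world(n,d);z=W[...,2]
    a=np.array([-np.sin(SY),np.cos(SY)]);b=np.array([np.cos(SY),np.sin(SY)])
    L=W[...,:2]-SEAT;al=L@a;no=L@b
    C=[]
    for s in(1,-1):
        m=(z>.146)&(z<.156)&(al*s>.01)&(al*s<.05)&(abs(no)<.03)
        C.append([al[m].mean(),no[m].mean(),z[m].mean()]);print(n,s,m.sum(),"along",np.round([al[m].min(),al[m].mean(),al[m].max()],4),"norm",no[m].mean().round(4),"z",np.median(z[m]).round(4))
    C=np.array(C);print(n,"mid",C.mean(0).round(4),"yaw err",((C[0]-C[1])[1]/(C[0]-C[1])[0]).round(3))
    m=(z>.148)&(z<.156)&(W[...,1]>.25)&(W[...,1]<.38)&(abs(W[...,0]-.56)<.05);print("grey pulls",W[m].mean(0).round(4))
    f=np.load(f"pics/{n}0.npz");W=world(n,f["d"]);z=W[...,2]
    m=(z>.148)&(z<.156)&(W[...,1]>.25)&(W[...,1]<.38)&(abs(W[...,0]-.56)<.05);print("grey before",W[m].mean(0).round(4))
q=cv2.imread("pics/side8.png")[60:230,300:440];t=cv2.imread("pics/top8.png")[220:340,420:600]
cv2.imwrite("pics/c8s.png",cv2.resize(q,None,fx=3.5,fy=3.5));cv2.imwrite("pics/c8t.png",cv2.resize(t,None,fx=4,fy=4))
```

```text
open t 18.42 p [ 0.4855 -0.3105  0.112 ] F [-0.1  0.8  0.3] M [-0.04 -0.01 -0.  ] w 0.0851
up t 19.32 p [ 0.4854 -0.3104  0.1497] F [-0.1  0.3 -0.2] M [-0.    0.01  0.08] w 0.0848
up2 t 20.14 p [ 0.4852 -0.3104  0.249 ] F [-0.5 -0.3 -0.2] M [-0.04 -0.01  0.03] w 0.0855
clear t 21.97 p [ 0.1546 -0.5549  0.2491] F [-0.8 -0.8 -0. ] M [-0.03 -0.01  0.03] w 0.0848
side 1 39 along [0.0194 0.0281 0.0338] norm -0.0031 z 0.1505
side -1 38 along [-0.0309 -0.0241 -0.0175] norm -0.0033 z 0.1499
side mid [ 0.002  -0.0032  0.1497] yaw err 0.004
grey pulls [0.5637 0.3263 0.1502]
grey before [0.5632 0.3258 0.1501]
top 1 81 along [0.0208 0.0271 0.0321] norm -0.0014 z 0.1512
top -1 84 along [-0.031  -0.0248 -0.0199] norm -0.0014 z 0.1514
top mid [ 0.0012 -0.0014  0.151 ] yaw err 0.0
grey pulls [0.5643 0.3228 0.1513]
grey before [0.564  0.3237 0.1512]
```

View pics/c8s.png

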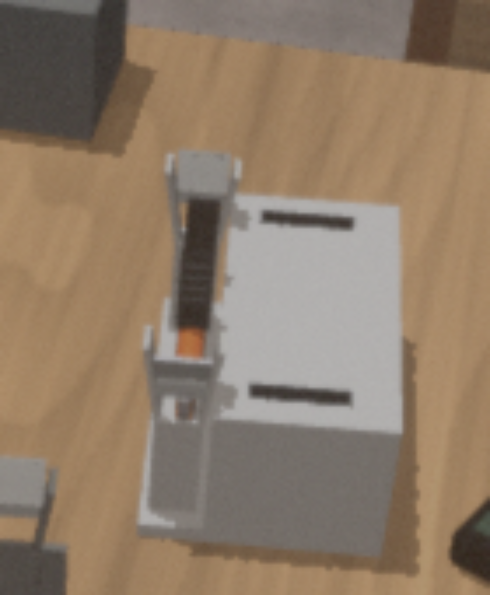

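View pics/c8t.png

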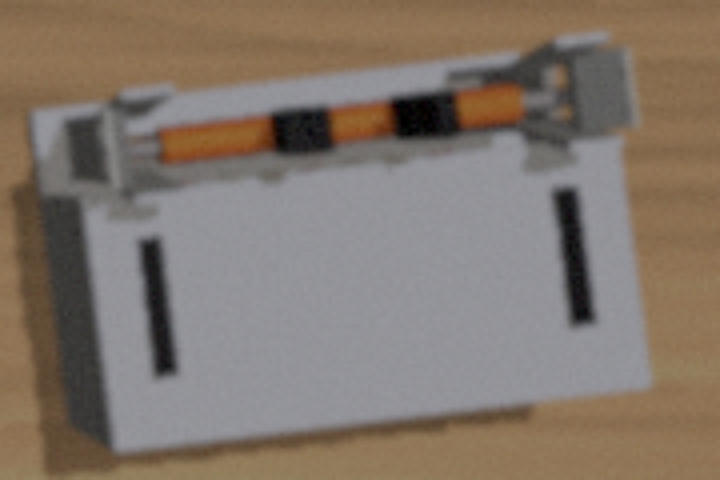

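The door is home with its pulls sprung apart: centres 52 mm apart, 62–65 mm over the outer faces. Pins show at both ends, near (145,147) and (540,95) in the top crop, and the grey door hasn't moved. I'm handing the job in.

```bash
python3 -c "
from bench import bot
bot.finish_job()"
```

```text
the job is handed in; nothing more can be done
```

The orange door is home in the white control box, and I handed the job in at about 22 s of the 46 s allowed. I pinched its pulls at 45 N, lifted it clear to a grip height of about 0.30 m and lowered it until the sill took the load. I then opened the gripper in small steps, following the pads down so they wouldn't lift the door, and moved the arm clear.

**Last checks, from both cameras:**
- **Position:** the grip point is within about 4 mm sideways of the measured seat and square to within 0.004 rad. The pull tops are at 0.150–0.151 m, as they should be at home.
- **Pins:** the pulls have sprung back to 52 mm between centres, and a pin shows at each end of the door.
- **Grey door:** it moved less than 1 mm, which is within measurement noise.
- **Contact:** the wrist force reads about zero, and the gripper is well clear of everything.

**Readings that disagreed:**
- **Gripper width:** it read 26.5 mm with the pulls pinched, against the 30 mm expected. I put this down to pad compliance, because the fingers stopped there when told to close further and the door lifted freely. I could not read the pin joint directly.
- **Cameras:** the two differ by about 2 mm on the door's offset from the frame plane (-1.4 and -3.2 mm), which is within calibration.

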